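# Hang the brush on the spring ring

## Task

Hang the black brush up: take it by the red tab, bring its snap hook over the front bar of the steel ring on the post and press down gently until the gate flicks shut behind the bar. Then, still holding it, draw it back up until the ring comes taut at the top of its play, keep up that light pull for about half a second to feel that the gate holds, and let the brush down to hang at rest. Never press or pull hard enough to bend the ring, and leave the tubs, jar and can where they are.

Things in the scene. Friction and masses are not known exactly. Their poses are not given: they have to be found in the camera images.
- hook_grip (a point): Centre of the red grip tab on top of the brush, 12 mm thick along x, 28 wide along y, 41 tall: grasp it from above, fingers closing along x. Axes: z up the brush, x towards the hook's nose, y across the hook. At the start the brush stands upright on its bristles, this point 190 mm above the table, nose roughly away from the robot.
- hook_seat (a point): Where the bar's centre lies when home at the top of the hook's bend, 35 mm straight below hook_grip, same axes. The hook is an upside-down U of 8 mm rod in the x-z plane, 20 mm wide inside; shank at x = -14 mm, straight down to 52 mm below this point; nose at x = +14 mm, ending 37 mm below it, flared to x = +23 mm.
- brush: The whole black brush with hook, 207 mm tall, about 185 g; origin under its bristles, 155 mm below hook_seat, same axes. Its head (54 mm along x, 68 along y, 50 tall) is centred under the hook and cannot pass down through the ring: bring the hook in level from the ring's free side, shank to that side, nose just above the bar.
- gate (a joint): Brass sprung gate across the hook's mouth, hinged on the shank 28 mm below the seat: 0 rad shut, growing (to 1.25) as the bar pushes it up into the hook. Getting past takes a steady push of about 5 to 9 N; it flicks back to 0 once the bar is within about 4 mm of the seat. It cannot open outwards: on a pull the bar lies on it 19 mm below the seat.
- bar_mid (a point): Middle of the ring's front bar, to be hooked: round steel 10 mm thick, 60 long along y, level, about 200 mm above the table. The ring is a level rectangle 52 (x) by 60 mm (y) between bar centres, reaching back along +x to the post; free side -x, towards the robot. It moves up and down: see stand. A load on it of over 20 N bends it.
- stand: Post fixed to the table; origin on the table 75 mm from bar_mid along +x, same axes; 45 mm deep (x), 80 wide, 178 tall, base board 120 x 110. The ring's stem slides stiffly (1 to 4 N) up and down in the post, starting anywhere within about 16 mm of play; only at either end does it stand firm, and there the ring still gives a few mm on its leaf spring under load.
- tubs: Stack of three nested plastic tubs, 155 mm across, 110 mm tall, origin under its centre; leave alone.
- jar: Tall clear jar with a white flip-top lid, 80 mm across, 173 mm tall, origin under its centre; leave alone.
- can: Aluminium can, 66 mm across, 115 mm tall, origin under its centre; leave alone.
Things that resemble listed ones, but are neither listed nor needed, are in the scene too. Of the things that look like the brush, the largest one is meant.

How it is judged:
On the way, in this order (a step that is already met when the one before it is completed fails the run):
1. the bar is inside the hook near the top of its bend and the gate has flicked shut behind it (x of bar_mid in the frame of hook_seat between -0.011 and 0.011 m and y of bar_mid in the frame of hook_seat between -0.022 and 0.022 m and value of joint gate below 0.12 rad and z of bar_mid in the frame of hook_seat between -0.01 and 0.006 m), for 0.1 s.
2. the hook is pulled upward so that the bar bears on the shut gate with more than 5 N (taut at the top of the ring's play) (x of bar_mid in the frame of hook_seat between -0.011 and 0.011 m and y of bar_mid in the frame of hook_seat between -0.022 and 0.022 m and value of joint gate below 0.12 rad and z of bar_mid in the frame of hook_seat between -0.026 and -0.012 m and contact force between brush and stand above 5 N), for 0.2 s.
At the end, for the whole second after the job is handed in: The bar lies in the hook within 10 mm of its seat (11 mm sideways along the hook, 22 mm along the bar), the gate is shut (under 0.12 rad), and the brush hangs from the ring, upright within 0.35 rad, clear of the table, let go and at rest (under 0.05 m/s) (all of step 1 and angle between brush's own z axis and vertical below 0.35 rad and linear speed of brush below 0.05 m/s and height (world z) of brush above 0.02 m); the robot touches nothing.
It fails at once if the brush or its hook bears on the ring or post with more than 20 N (contact force between brush and stand above 20 N).
It fails at once if the tubs moved more than 15 mm (distance of tubs from where it was at the start of the episode above 0.015 m).
It fails at once if the jar moved more than 15 mm (distance of jar from where it was at the start of the episode above 0.015 m).
It fails at once if the can moved more than 15 mm (distance of can from where it was at the start of the episode above 0.015 m).
It also fails if it takes over 67 s, if anything falls off the work surface, if the arm or the gripper's body presses on something with over 40 N, if the wrist force passes 120 N, or if a joint passes its speed limit or range.

## Robot

A 7-joint arm with a two-finger parallel gripper is mounted at the origin on the work surface. World frame = base frame: x ahead of the robot, y to its left, z up, the work surface at z = 0. Lengths are in m, angles in rad, forces in N, time in s.
With the tool pointing down it reaches from about 0.35 to 0.9 m from the base axis. Payload 19.9 kg.
Tool frame: the origin (TCP) lies on the centre line of the jaws, within the pads' length; the fingertips stand 11 mm ahead of it and the grasp point (between the pads) lies 8 mm behind it; z points along the fingers, y is the line along which they close (so a half turn about z gives the same grasp; the last joint's range is limited). The gripper opens to 85 mm and grips with 20 to 120 N. Pads are 22 mm wide; open, the fingers measure 114 mm over their backs; the gripper's body (76 mm by 85 mm) begins 54 mm behind the grasp point. The pads swing forward as they close: fully open they stand 13 mm farther back than shut.
Start: joints at [1.069, 0.417, -0.01, 1.614, 0.005, 1.111, -0.053], TCP at [0.277, -0.56, 0.242] pointing down, gripper open.
Joint ranges: [-2.81, 2.81], [-0.39, 2.02], [-1.27, 1.25], [0.06, 2.57], [-1.19, 4.33], [0.19, 2], [-2.82, 2.82]. Speed limits (rad/s): [1.89, 1.89, 2.39, 2.39, 3.01, 3.01, 3.01].

## Interface

Orientations are given as a unit quaternion [w, x, y, z].
In Python, from bench import env gives the robot as it stands.
- The arm moves only by the tool drive_tool, never from a script. Its argument "moves" is a list of rows, each a list of 3 entries, a list of its own where there are three numbers: the shift along the world's x, y, z in units of 50 mm (1.0 is 50 mm), then the turn, a rotation vector about the world's x, y, z in units of 10 degrees (1.0 is 10 degrees), then the closure, from -1 (fully open) to 1 (shut). In form: [[[dx, dy, dz], [rx, ry, rz], gripper], ...]. A call has 1 to 5 rows; each row is the pose to reach, as a shift and turn from the pose commanded when the call began; what a row does not reach only later rows make up. A row lasts 1/8 s, in which the tool goes at most 62.5 mm and 10.7 degrees, less where a joint would pass 70% of its speed; a pose out of reach is approached as far as the arm can. A call with a gripper value outside its range is refused whole. The fingers move at their own pace and stop on an object; the grip force is fixed at half the most. Time passes only in rows, so rows that repeat a pose let the fingers close. It gives the time, the measured TCP pose, the force, the opening and the grip force at its end, in the units of the state.
- env.observe(): the state, without advancing time (a new reading comes with each control period).
- env.get_image(name): name is "scene" or "side" or "wrist"; returns the picture (384x512x3 uint8, red, green, blue); there is no depth.
- env.get_calibration(name): a dict with "intrinsics" (3x3 intrinsics, pixels), "k1" (the pictures are not rectified: a ray, as slopes to the right and down, at radius r is drawn at 1 + k1 r^2 times it, then the intrinsics apply), "rvec" (rotation vector, rad) and "tvec" (3), from world to camera coordinates, as OpenCV has them. Camera axes: x right, y down, z forward; pixel columns grow to the right and rows downward; lengths in m; the calibration is good to about 2 mm. A picture is of the moment at which its call begins: read the wrist's pose just before it. get_calibration takes no time and is no camera call; for the wrist camera it gives the pose at the moment of the call.
- env.job_done(): hands the job in; it is judged then, once.
The state is a dict: "t": time; "qpos": joint angles; "dq": joint speeds; "joint_torque": joint torques, N m; "tool_pos": TCP position; "orientation": TCP orientation; "wrist_force": force on the tool from outside, world axes, zero at the start; "torque": the same for the moment, N m; "opening": finger opening in m; "finger_force": force on a finger pad.
Only numpy, scipy, OpenCV 4.12 (cv2) and the standard library are available. Lean on these libraries where they do the work, as an engineer would, in place of code of your own. Each camera call takes 0.05 s, during which the arm holds its last target. There are 200 camera calls.

## Working session

There is one attempt and no reset: what is moved stays moved. The work goes in short steps, Python scripts to look and compute and a tool call to move; the robot and the scene stay as the last step left them, time stands still between calls to the robot, and variables do not carry over. Pictures are saved under pics/ and viewed, at most 10 in all, crops included, and the job is handed in when it is done.

Besides the shell and the picture viewer there is one more tool, called after ">>>" as name([rows], argument=value, ...), one row to a line, values as JSON. drive_tool: Moves the arm, as the interface text tells. Its arguments: {"type":"object","properties":{"moves":{"type":"array"}},"required":["moves"]}

```bash
ls; mkdir -p pics
cat > h.py <<'E'
import numpy as np,cv2
from bench import env
def shot(n,f):
    c=env.get_calibration(n); im=env.get_image(n)
    cv2.imwrite('pics/'+f+'.png',im[:,:,::-1]); np.savez('pics/'+f,K=c['intrinsics'],k1=c['k1'],r=c['rvec'],t=c['tvec'])
    return im
def cal(f):
    d=np.load('pics/'+f+'.npz'); R=cv2.Rodrigues(d['r'].ravel())[0]; return d['K'],float(d['k1']),R,d['t'].ravel()
def ray(f,u,v):
    K,k1,R,t=cal(f)
    p=cv2.undistortPoints(np.array([[[u,v]]],float),K,np.array([k1,0,0,0]))[0,0]
    d=R.T@np.array([p[0],p[1],1]); return -R.T@t,d/np.linalg.norm(d)
def onz(f,u,v,z):
    o,d=ray(f,u,v); return o+d*(z-o[2])/d[2]
def tri(*obs):
    A=0;b=0
    for f,u,v in obs:
        o,d=ray(f,u,v); P=np.eye(3)-np.outer(d,d); A=A+P; b=b+P@o
    x=np.linalg.solve(A,b)
    return x,[round(float(np.linalg.norm(np.cross(x-ray(*q)[0],ray(*q)[1])))*1000,1) for q in obs]
def proj(f,X):
    K,k1,R,t=cal(f); return cv2.projectPoints(np.atleast_2d(np.array(X,float)),cv2.Rodrigues(R)[0],t,K,np.array([k1,0,0,0]))[0][:,0]
E
python3 - <<'E'
from h import *
a=shot('scene','s0');b=shot('side','d0')
c=np.vstack([a,b])[:,:,::-1]
cv2.imwrite('pics/both.png',cv2.resize(np.hstack([a,b])[:,:,::-1],(800,300)))
for n in('s0','d0'):
    K,k1,R,t=cal(n);print(n,-R.T@t,R[2],K[0,0],k1)
s=env.observe();print(s['t'],s['tool_pos'],s['orientation'],s['opening'],s['wrist_force'])
E
```

```text
pics
s0 [1.50641747 0.16713183 1.04243528] [-0.69554941 -0.13785515 -0.70512905] 394.48818998213943 -0.06592506354603174
d0 [ 0.61044019 -0.82648371  0.89122576] [ 0.00910178  0.74396009 -0.66816206] 357.20388241466634 0.034679387383532656
0.1 [ 0.27722542 -0.55981139  0.24171159] [-5.41915726e-04  9.73689010e-01  2.27880210e-01 -1.66710585e-04] 0.08545834326340433 [ 0.64272798 -0.45096082 -1.03869249]
```

View pics/s0.png

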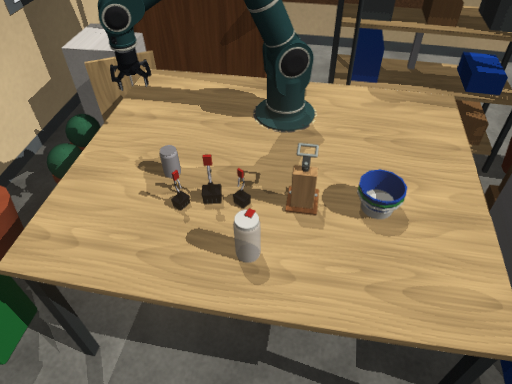

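View pics/d0.png

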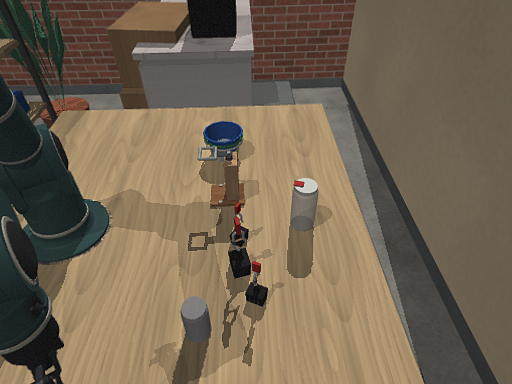

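The scene view shows three brushes with red tabs at about (175,175), (208,159) and (241,173). The middle one looks largest. The post with its ring is at (306,150), the can at (170,160), the jar at (247,235) and the tubs at (382,193). I'll enlarge the brushes and ring in both views.

Run:
```python
import cv2,numpy as np
from h import *
a=cv2.imread('pics/s0.png')[135:225,150:330];b=cv2.imread('pics/d0.png')[140:310,180:290]
A=cv2.resize(a,None,fx=2.9,fy=2.9,interpolation=cv2.INTER_CUBIC);B=cv2.resize(b,None,fx=2.5,fy=2.5,interpolation=cv2.INTER_CUBIC)
H=max(A.shape[0],B.shape[0]);c=np.zeros((H,A.shape[1]+B.shape[1],3),np.uint8);c[:A.shape[0],:A.shape[1]]=A;c[:B.shape[0],A.shape[1]:]=B
print(c.shape);cv2.imwrite('pics/crop1.png',c)
for n in('s0','d0'):
    h=cv2.cvtColor(cv2.imread(f'pics/{n}.png'),cv2.COLOR_BGR2HSV)
    m=((h[...,0]<8)|(h[...,0]>172))&(h[...,1]>150)&(h[...,2]>70)
    N,_,st,ce=cv2.connectedComponentsWithStats(m.astype(np.uint8))
    for i in range(1,N):
        if st[i,4]>8: print(n,st[i],ce[i].round(1))
```

```text
(425, 797, 3)
s0 [203 155   9  10  83] [207.  159.5]
s0 [237 168   7  10  32] [240.8 172. ]
s0 [172 170   7  10  48] [175.  174.8]
s0 [245 208  10   9  54] [249.4 212.4]
d0 [294 180  10   7  46] [298.5 183.1]
d0 [235 202   6  12  31] [236.6 206.6]
d0 [234 217   7  18  69] [237.2 225.3]
d0 [252 261   9  12  71] [255.4 266.3]
```

View pics/crop1.png

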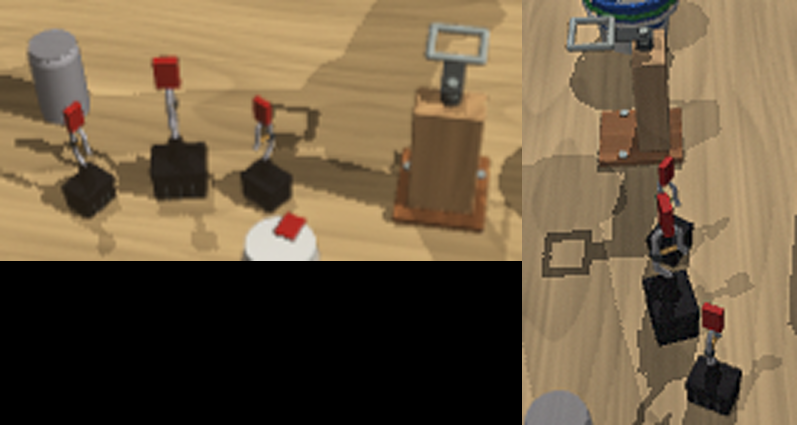

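Three candidates in the scene view: left (175,175), middle (207,159) and right (241,172). The middle one has the biggest tab and head, so it's the one meant. In the crop, the front bar's middle is at s0 (308.6,144.7) and d0 (201.3,153.2).

Run:
```python
from h import *
np.set_printoptions(precision=4,suppress=True)
print('tab M',tri(('s0',207,159.5),('d0',237.2,225.3)))
print('tab L',tri(('s0',175,174.8),('d0',255.4,266.3)))
print('tab R',tri(('s0',240.8,172),('d0',236.6,206.6)))
print('bar',tri(('s0',308.6,144.7),('d0',201.3,153.2)))
cs=[(430,27),(488,31)]; 
for u,v in cs: print('s corner front',onz('s0',150+u/2.9,135+v/2.9,.2))
for u,v in [(580,18),(571,47),(613,18),(608,49)]: print('d corners',onz('d0',180+(u-522)/2.5,140+v/2.5,.2))
# red tab orientation, head outline in scene
for u,v in [(152,178),(180,195),(208,193),(207,142),(160,142)]: print('head M',onz('s0',150+u/2.9,135+v/2.9,0 if v>170 else .05))
print('jar',onz('s0',247,258,0),'can',onz('s0',171,177,0))
```

```text
tab M (array([ 0.5802, -0.184 ,  0.1884]), [0.7, 0.7])
tab L (array([ 0.6247, -0.2861,  0.145 ]), [0.1, 0.1])
tab R (array([ 0.5769, -0.0724,  0.1475]), [0.3, 0.3])
bar (array([0.4608, 0.1367, 0.1968]), [3.1, 3.1])
s corner front [0.4643 0.1036 0.2   ]
s corner front [0.46   0.1706 0.2   ]
d corners [0.4676 0.1617 0.2   ]
d corners [0.4605 0.0979 0.2   ]
d corners [0.5118 0.1594 0.2   ]
d corners [0.5083 0.0912 0.2   ]
head M [ 0.5746 -0.2222  0.    ]
head M [ 0.5965 -0.1798  0.    ]
head M [ 0.5872 -0.1464  0.    ]
head M [ 0.5485 -0.1536  0.05  ]
head M [ 0.5585 -0.2109  0.05  ]
jar [ 0.809 -0.008  0.   ] can [ 0.4968 -0.3706  0.    ]
```

>>> drive_tool([
  [[0.3, 0.6, 1.2], [0, 0, 0.6], -1],
  [[1.0, 1.6, 2.0], [0, 0, 1.4], -1],
  [[1.8, 2.4, 2.4], [0, 0, 2.2], -1],
  [[2.6, 3.2, 2.4], [0, 0, 3.0], -1],
  [[3.3, 4.0, 2.4], [0, 0, 3.8], -1],
])

```text
t: 0.72
tool_pos: [0.4436, -0.3584, 0.3627]
orientation: [0.0, 0.845, 0.534, 0.0]
wrist_force: [1.1, -0.2, 0.0]
opening: 0.0854
finger_force: 0.0
```

>>> drive_tool([
  [[0.7, 0.8, 0], [0, 0, 0.8], -1],
  [[1.3, 1.6, 0], [0, 0, 1.5], -1],
  [[1.8, 2.4, 0], [0, 0, 2.2], -1],
  [[2.0, 3.3, 0], [0, 0, 2.56], -1],
  [[2.0, 3.5, 0], [0, 0, 2.56], -1],
])

```text
t: 1.35
tool_pos: [0.543, -0.1818, 0.3621]
orientation: [-0.0, 0.706, 0.709, 0.0]
wrist_force: [-1.2, -0.6, -0.3]
opening: 0.0854
finger_force: 0.0
```

Run:
```python
from h import *
a=shot('wrist','w0');s=env.observe();print(s['t'],s['tool_pos'],s['orientation'],s['qpos'],s['wrist_force'])
K,k1,R,t=cal('w0');print(-R.T@t,R[2],proj('w0',[[.58,-.184,.21],[.58,-.184,.05]]))
```

```text
1.4 [ 0.54263301 -0.18234637  0.36215677] [-2.87436987e-04  7.06366342e-01  7.07846378e-01  1.11389055e-04] [ 0.60551472  0.25917634 -0.41225382  1.57781226  0.1054944   1.32713996
  0.18210322] [0.62697335 0.74883908 0.30658899]
[ 0.54284852 -0.11485262  0.49320164] [ 9.61729184e-04 -2.58974060e-01 -9.65883798e-01] [[302.16707014 186.04465407]
 [287.61114436 157.77323432]]
```

View pics/w0.png

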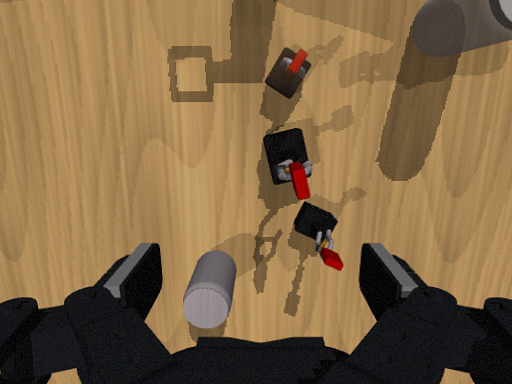

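The wrist view shows the target brush (head about (288,156), tab about (300,181)), the largest of the three. It's yawed by roughly 10 degrees. I'll measure it with masks.

Run:
```python
from h import *
np.set_printoptions(precision=4,suppress=True)
im=cv2.imread('pics/w0.png');h=cv2.cvtColor(im,cv2.COLOR_BGR2HSV)
m=((h[...,0]<8)|(h[...,0]>172))&(h[...,1]>150)&(h[...,2]>50)
m[:150]=0;m[210:]=0
p=np.argwhere(m)[:,::-1].astype(np.float32);print(len(p),cv2.minAreaRect(p))
q=np.array([onz('w0',u,v,.2105)[:2]*1000 for u,v in p],np.float32)
print(cv2.minAreaRect(q))
# top face only: brighter?
print(np.percentile(h[...,2][m],[5,25,50,75,95]))
k=(im.max(2)<40);k[:115]=0;k[195:]=0;k[:,:255]=0;k[:,322:]=0
k=cv2.morphologyEx(k.astype(np.uint8),cv2.MORPH_OPEN,np.ones((5,5)))
N,l,st,ce=cv2.connectedComponentsWithStats(k);i=1+st[1:,4].argmax();print(st[i])
p=np.argwhere(l==i)[:,::-1].astype(np.float32)
q=np.array([onz('w0',u,v,.05)[:2]*1000 for u,v in p],np.float32);print(cv2.minAreaRect(q))
# triangulate tab centre with wrist
pm=np.argwhere(m)[:,::-1].mean(0);print(pm,tri(('s0',207,159.5),('d0',237.2,225.3),('w0',*pm)))
```

```text
510 ((299.32196044921875, 180.00242614746094), (37.854923248291016, 14.736881256103516), 77.90524291992188)
((577.2866821289062, -178.68197631835938), (12.782255172729492, 34.06177520751953), 13.34580135345459)
[ 69.45 111.   156.   161.   164.  ]
[ 264  129   43   55 1310]
((578.589111328125, -181.36679077148438), (51.822662353515625, 67.89947509765625), 14.423334121704102)
[299.1569 180.1333] (array([ 0.58  , -0.1838,  0.1882]), [0.6, 0.8, 0.3])
```

>>> drive_tool([
  [[0.5, 0, -0.6], [0, 0, 0.9], -1],
  [[0.75, 0, -1.4], [0, 0, 1.4], -1],
  [[0.75, 0, -2.1], [0, 0, 1.4], -1],
  [[0.75, 0, -2.4], [0, 0, 1.4], -1],
  [[0.75, 0, -2.4], [0, 0, 1.4], -1],
])

```text
t: 2.02
tool_pos: [0.5795, -0.1858, 0.2421]
orientation: [-0.0, 0.617, 0.787, -0.0]
wrist_force: [0.6, -0.1, 0.7]
opening: 0.0856
finger_force: 0.0
```

Run:
```python
from h import *
np.set_printoptions(precision=4,suppress=True)
im=shot('wrist','w1')[:,:,::-1];s=env.observe();print(s['t'],s['tool_pos'],s['orientation'],s['wrist_force'])
h=cv2.cvtColor(im.copy(),cv2.COLOR_BGR2HSV)
m=((h[...,0]<8)|(h[...,0]>172))&(h[...,1]>150)&(h[...,2]>50)
N,l,st,ce=cv2.connectedComponentsWithStats(m.astype(np.uint8))
for i in range(1,N):
    if st[i,4]<100: continue
    p=np.argwhere(l==i)[:,::-1]
    q=np.array([onz('w1',u,v,.2105)[:2]*1000 for u,v in p],np.float32)
    print(st[i],ce[i],cv2.minAreaRect(q),np.percentile(h[...,2][l==i],[5,50,95]))
print(proj('w1',[.58,-.183,.19]))
```

```text
2.075 [ 0.58   -0.1857  0.2431] [ 0.0004  0.6164  0.7874 -0.    ] [ 0.2177 -0.6601  0.6069]
[286  15  34  36 543] [302.6133  32.488 ] ((574.901611328125, -85.74251556396484), (15.778298377990723, 7.15304708480835), 57.33196258544922) [ 96.1 143.  151. ]
[ 250  187   22   66 1364] [260.3021 220.2808] ((577.92724609375, -177.1910858154297), (11.16805648803711, 35.71892547607422), 13.8493070602417) [ 89. 139. 168.]
[272 307  27  33 612] [283.3252 325.1356] ((605.21533203125, -234.09036254882812), (14.42281436920166, 21.31929588317871), 23.64316177368164) [ 69. 116. 168.]
[[261.559  218.4402]]
```

View pics/w1.png

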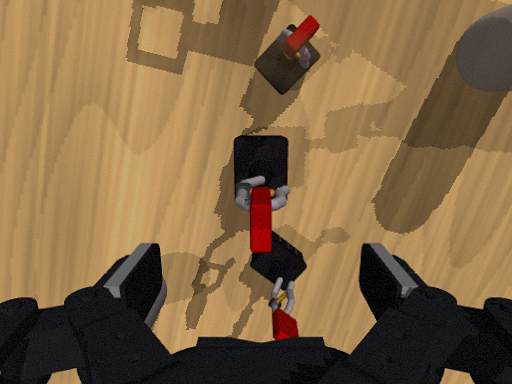

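The tab is at (260,220), parallel to the pads and centred between the jaws. The flared nose shows on the +x side. I'll descend and grip.

>>> drive_tool([
  [[0, 0.04, -0.6], [0, 0, 0], -1],
  [[0, 0.04, -1.2], [0, 0, 0], -1],
  [[0, 0.04, -1.2], [0, 0, 0], 0.0],
  [[0, 0.04, -1.2], [0, 0, 0], 1],
  [[0, 0.04, -1.2], [0, 0, 0], 1],
])

```text
t: 2.7
tool_pos: [0.5806, -0.1833, 0.184]
orientation: [0.001, 0.616, 0.788, 0.0]
wrist_force: [-0.3, 0.0, -0.4]
opening: 0.0322
finger_force: 0.0
```

>>> drive_tool([
  [[0, 0, 0], [0, 0, 0], 1],
  [[0, 0, 0], [0, 0, 0], 1],
  [[0, 0, 0], [0, 0, 0], 1],
  [[0, 0, 0], [0, 0, 0], 1],
])

```text
t: 3.2
tool_pos: [0.58, -0.1833, 0.1833]
orientation: [0.0, 0.616, 0.788, -0.0]
wrist_force: [-2.6, 0.9, 8.9]
opening: 0.0112
finger_force: 58.9
```

>>> drive_tool([
  [[0, 0, 0.3], [0, 0, 0], 1],
  [[0, 0, 0.8], [0, 0, 0], 1],
  [[0, 0, 1.4], [0, 0, 0], 1],
  [[0, 0, 2.0], [0, 0, 0], 1],
  [[0, 0, 2.0], [0, 0, 0], 1],
])

```text
t: 3.82
tool_pos: [0.5808, -0.1831, 0.2853]
orientation: [0.002, 0.616, 0.788, 0.001]
wrist_force: [-0.2, 0.8, -2.5]
opening: 0.0112
finger_force: 58.6
```

>>> drive_tool([
  [[-0.5, 0, 0], [0, 0, 0], 1],
  [[-1.2, 0, 0], [0, 0, -0.3], 1],
  [[-1.9, 0.2, 0], [0, 0, -0.6], 1],
  [[-2.6, 0.8, 0], [0, 0, -0.9], 1],
  [[-3.1, 1.5, 0], [0, 0, -1.2], 1],
])

```text
t: 4.45
tool_pos: [0.4232, -0.1075, 0.2819]
orientation: [-0.0, 0.696, 0.718, -0.0]
wrist_force: [0.9, 1.0, -1.1]
opening: 0.0111
finger_force: 59.1
```

>>> drive_tool([
  [[-0.4, 0.8, 0], [0, 0, -0.2], 1],
  [[-0.5, 1.7, 0], [0, 0, -0.2], 1],
  [[-0.5, 2.6, 0], [0, 0, -0.2], 1],
  [[-0.5, 3.5, 0], [0, 0, -0.2], 1],
  [[-0.5, 4.3, 0], [0, 0, -0.2], 1],
])

```text
t: 5.08
tool_pos: [0.3993, 0.1084, 0.2822]
orientation: [0.0, 0.707, 0.707, -0.0]
wrist_force: [0.5, 0.4, -1.9]
opening: 0.0114
finger_force: 59.2
```

>>> drive_tool([
  [[0, 0.4, 0], [0, 0, 0], 1],
  [[0, 0.6, 0], [0, 0, 0], 1],
  [[0, 0.6, 0], [0, 0, 0], 1],
  [[0, 0.6, 0], [0, 0, 0], 1],
])

```text
t: 5.58
tool_pos: [0.3999, 0.136, 0.2821]
orientation: [-0.0, 0.708, 0.706, -0.0]
wrist_force: [0.2, -1.0, -1.7]
opening: 0.0111
finger_force: 59.1
```

Run:
```python
from h import *
np.set_printoptions(precision=4,suppress=True)
s=env.observe();print(s['t'],s['tool_pos'],s['orientation'],s['wrist_force'],s['opening'])
a=shot('wrist','w2');b=shot('scene','s2');c=shot('side','d2')
B=cv2.resize(b[100:210,250:380],None,fx=3,fy=3,interpolation=cv2.INTER_CUBIC)
C=cv2.resize(c[110:220,150:250],None,fx=3,fy=3,interpolation=cv2.INTER_CUBIC)
A=np.zeros((330,390+300,3),np.uint8);A[:,:390]=B;A[:,390:]=C
cv2.imwrite('pics/sd2.png',A[:,:,::-1])
print(proj('w2',[.461,.137,.2]))
```

```text
5.575 [0.3999 0.136  0.2821] [-0.      0.7078  0.7064 -0.0002] [ 0.1502 -0.9577 -1.6686] 0.011087777787041737
[[350.8217 205.5937]]
```

View pics/w2.png

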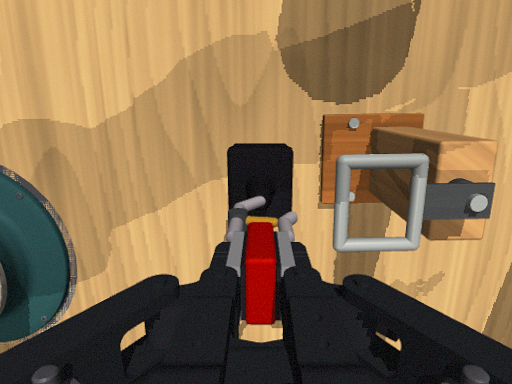

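View pics/sd2.png

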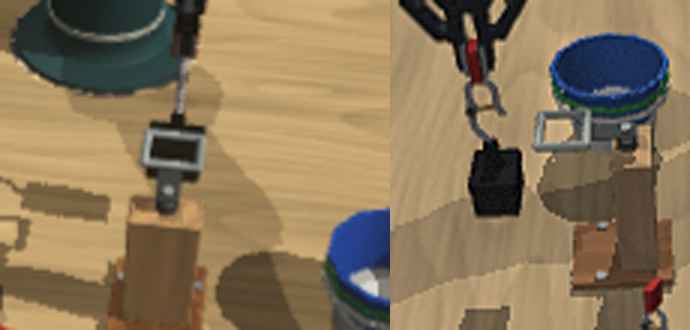

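The wrist view shows the ring clearly. Its front bar centreline runs from about (343,161) to (340,244), and the brush hangs straight in the jaws. Next I'll solve for the bar pose.

Run:
```python
from h import *
np.set_printoptions(precision=4,suppress=True)
im=cv2.imread('pics/w2.png');h=cv2.cvtColor(im,cv2.COLOR_BGR2HSV)
m=((h[...,1]<45)&(h[...,2]>75))
# front bar centre line per row, side bars
pts=[]
for v in range(175,232,4):
    x=np.where(m[v,325:370])[0]+325
    pts.append((v,x.min(),x.max(),x.mean()))
pts=np.array(pts);print(pts[::3]);f=np.polyfit(pts[:,0],pts[:,3],1)
top=[np.where(m[140:185,u])[0].mean()+140 for u in range(360,400,4)];bot=[np.where(m[225:265,u])[0].mean()+225 for u in range(355,400,4)]
print(np.round(top,1),np.round(bot,1))
back=[];
for v in range(175,232,4):
    x=np.where(m[v,400:424])[0]+400; back.append((v,x.min()))
print(back[::4])
ft=np.polyfit(range(360,400,4),top,1);fb=np.polyfit(range(355,400,4),bot,1)
def X(f,g): # col=f(v), v=g(u)
    v=200
    for _ in range(9): u=np.polyval(f,v);v=np.polyval(g,u)
    return u,v
a=X(f,ft);b=X(f,fb);print(a,b)
for z in(.19,.2,.21):
    A=onz('w2',*a,z);B=onz('w2',*b,z);print(z,A,B,(A+B)/2,'len',np.linalg.norm(A-B),'yaw',np.degrees(np.arctan2(-(A-B)[0],(A-B)[1])))
mu=((a[0]+b[0])/2,(a[1]+b[1])/2)
print(tri(('w2',*mu),('d2',200,153.3),('s2',308.8,142.3)),tri(('w2',*mu),('d2',200,153.3)),tri(('w2',*mu),('s2',308.8,142.3)))
# brush in grasp: head centre & tab
print('nose etc', proj('w2',[[.4,.137,.246],[.4,.137,.156]]))
```

```text
[[175.  337.  349.  343. ]
 [187.  336.  349.  342.5]
 [199.  336.  352.  344. ]
 [211.  334.  348.  341. ]
 [223.  334.  347.  340.5]]
[160.5 160.5 160.5 160.  160.  160.  160.  160.  160.  160. ] [244.5 244.5 244.5 244.  244.  244.  244.  243.5 244.  243.5 243.5 243.5]
[(175, np.int64(414)), (191, np.int64(411)), (207, np.int64(410)), (223, np.int64(408))]
(np.float64(344.66832757972196), np.float64(160.68027660668622)) (np.float64(339.29194496455494), np.float64(244.8977385505627))
0.19 [0.4575 0.1659 0.19  ] [0.4575 0.104  0.19  ] [0.4575 0.1349 0.19  ] len 0.06190518727014408 yaw 0.027999997804671068
0.2 [0.4549 0.1675 0.2   ] [0.4549 0.1084 0.2   ] [0.4549 0.138  0.2   ] len 0.05913141187980578 yaw 0.0279999978046924
0.21 [0.4523 0.1692 0.21  ] [0.4524 0.1128 0.21  ] [0.4524 0.141  0.21  ] len 0.05635763648946745 yaw 0.027999997804659404
(array([0.4551, 0.1369, 0.199 ]), [1.7, 5.7, 5.7]) (array([0.4574, 0.137 , 0.193 ]), [0.7, 0.7]) (array([0.4536, 0.139 , 0.2045]), [1.3, 1.3])
nose etc [[260.2552 231.1805]
 [260.2346 189.5538]]
```

Bar is at about (0.456, 0.137, 0.198) with yaw near 0, and the hook seat is at about (0.400, 0.136, 0.254). I'll advance level to x = 0.456 and watch the force.

>>> drive_tool([
  [[0.3, 0.02, 0], [0, 0, 0], 1],
  [[0.6, 0.02, 0], [0, 0, 0], 1],
  [[0.9, 0.02, 0], [0, 0, 0], 1],
  [[1.12, 0.02, 0], [0, 0, 0], 1],
  [[1.12, 0.02, 0], [0, 0, 0], 1],
])

```text
t: 6.35
tool_pos: [0.4555, 0.1379, 0.2812]
orientation: [-0.001, 0.707, 0.707, -0.001]
wrist_force: [-3.6, 0.4, -5.4]
opening: 0.0113
finger_force: 58.9
```

Run:
```python
from h import *
np.set_printoptions(precision=4,suppress=True)
s=env.observe();print(s['t'],s['tool_pos'],s['orientation'],s['wrist_force'],s['opening'])
a=shot('wrist','w3');c=shot('side','d3')
A=cv2.resize(a[110:290,170:430],None,fx=1.8,fy=1.8,interpolation=cv2.INTER_CUBIC)
C=cv2.resize(c[100:190,170:250],None,fx=3.6,fy=3.6,interpolation=cv2.INTER_CUBIC)
B=np.zeros((324,A.shape[1]+C.shape[1],3),np.uint8);B[:,:A.shape[1]]=A;B[:,A.shape[1]:]=C
print(B.shape);cv2.imwrite('pics/wd3.png',B[:,:,::-1])
```

```text
6.35 [0.4555 0.1379 0.2812] [-0.0015  0.7074  0.7068 -0.0014] [-3.6115  0.406  -5.4057] 0.011280764041449565
(324, 756, 3)
```

View pics/wd3.png

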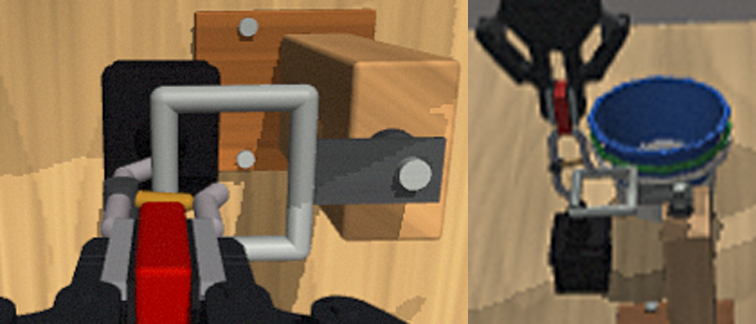

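The wrist crop shows the bar between the shank (118,200) and nose (212,205), with the head under the ring, as intended. I'll let it settle and read the force again.

>>> drive_tool([
  [[0, 0, 0], [0, 0, 0], 1],
  [[0, 0, 0], [0, 0, 0], 1],
])

```text
t: 6.7
tool_pos: [0.4554, 0.1379, 0.282]
orientation: [-0.0, 0.707, 0.707, -0.001]
wrist_force: [-4.9, -0.2, -5.7]
opening: 0.0111
finger_force: 58.7
```

The extra force (-5 in x, -4 in z) fits the neck below the shank touching the bar, meaning the hook is about 10 mm too high. I'll lower gently, which frees it.

>>> drive_tool([
  [[0, 0, -0.06], [0, 0, 0], 1],
  [[0, 0, -0.12], [0, 0, 0], 1],
  [[0, 0, -0.12], [0, 0, 0], 1],
])

```text
t: 7.08
tool_pos: [0.4562, 0.1379, 0.2763]
orientation: [0.0, 0.708, 0.707, 0.0]
wrist_force: [0.0, 0.0, -2.9]
opening: 0.0114
finger_force: 59.5
```

>>> drive_tool([
  [[0, 0, -0.06], [0, 0, 0], 1],
  [[0, 0, -0.12], [0, 0, 0], 1],
  [[0, 0, -0.12], [0, 0, 0], 1],
])

```text
t: 7.45
tool_pos: [0.4558, 0.1379, 0.27]
orientation: [-0.0, 0.707, 0.707, -0.0]
wrist_force: [0.5, -0.3, -1.7]
opening: 0.0113
finger_force: 59.5
```

>>> drive_tool([
  [[0, 0, -0.06], [0, 0, 0], 1],
  [[0, 0, -0.12], [0, 0, 0], 1],
  [[0, 0, -0.12], [0, 0, 0], 1],
])

```text
t: 7.82
tool_pos: [0.4557, 0.1379, 0.264]
orientation: [-0.0, 0.707, 0.707, -0.0]
wrist_force: [-0.2, -0.3, -1.6]
opening: 0.0113
finger_force: 59.5
```

>>> drive_tool([
  [[0, 0, -0.05], [0, 0, 0], 1],
  [[0, 0, -0.1], [0, 0, 0], 1],
  [[0, 0, -0.1], [0, 0, 0], 1],
])

```text
t: 8.2
tool_pos: [0.4558, 0.1379, 0.2591]
orientation: [-0.0, 0.707, 0.707, -0.0]
wrist_force: [0.2, 0.2, -1.8]
opening: 0.0114
finger_force: 59.4
```

>>> drive_tool([
  [[0, 0, -0.05], [0, 0, 0], 1],
  [[0, 0, -0.1], [0, 0, 0], 1],
  [[0, 0, -0.1], [0, 0, 0], 1],
])

```text
t: 8.57
tool_pos: [0.4559, 0.1379, 0.2542]
orientation: [-0.0, 0.707, 0.707, -0.0]
wrist_force: [0.5, 0.9, -0.7]
opening: 0.0114
finger_force: 59.7
```

>>> drive_tool([
  [[0, 0, -0.04], [0, 0, 0], 1],
  [[0, 0, -0.08], [0, 0, 0], 1],
  [[0, 0, -0.08], [0, 0, 0], 1],
])

```text
t: 8.95
tool_pos: [0.456, 0.138, 0.2503]
orientation: [0.0, 0.707, 0.707, 0.0]
wrist_force: [0.0, -1.3, 3.7]
opening: 0.0114
finger_force: 60.3
```

>>> drive_tool([
  [[0, 0, -0.04], [0, 0, 0], 1],
  [[0, 0, -0.08], [0, 0, 0], 1],
  [[0, 0, -0.08], [0, 0, 0], 1],
])

```text
t: 9.32
tool_pos: [0.4557, 0.138, 0.2461]
orientation: [-0.0, 0.707, 0.707, -0.0]
wrist_force: [-1.6, 0.1, 3.7]
opening: 0.011
finger_force: 60.3
```

>>> drive_tool([
  [[0, 0, -0.04], [0, 0, 0], 1],
  [[0, 0, -0.08], [0, 0, 0], 1],
  [[0, 0, -0.08], [0, 0, 0], 1],
])

```text
t: 9.7
tool_pos: [0.4556, 0.138, 0.2421]
orientation: [-0.0, 0.707, 0.707, -0.0]
wrist_force: [-3.8, -0.6, 4.3]
opening: 0.0112
finger_force: 60.3
```

>>> drive_tool([
  [[-0.02, 0, -0.04], [0, 0, 0], 1],
  [[-0.03, 0, -0.08], [0, 0, 0], 1],
  [[-0.03, 0, -0.08], [0, 0, 0], 1],
])

```text
t: 10.07
tool_pos: [0.454, 0.1379, 0.238]
orientation: [-0.0, 0.707, 0.707, -0.0]
wrist_force: [-4.4, 0.3, 2.0]
opening: 0.0114
finger_force: 60.0
```

>>> drive_tool([
  [[0, 0, -0.03], [0, 0, 0], 1],
  [[0, 0, -0.06], [0, 0, 0], 1],
  [[0, 0, -0.06], [0, 0, 0], 1],
])

```text
t: 10.45
tool_pos: [0.4542, 0.1379, 0.2351]
orientation: [-0.0, 0.707, 0.707, -0.0]
wrist_force: [-3.1, -0.3, 1.5]
opening: 0.0115
finger_force: 60.3
```

>>> drive_tool([
  [[0, 0, -0.03], [0, 0, 0], 1],
  [[0, 0, -0.06], [0, 0, 0], 1],
  [[0, 0, -0.06], [0, 0, 0], 1],
])

```text
t: 10.82
tool_pos: [0.4542, 0.1379, 0.232]
orientation: [-0.0, 0.707, 0.707, -0.0]
wrist_force: [-4.3, -0.1, 0.6]
opening: 0.0113
finger_force: 60.1
```

>>> drive_tool([
  [[0, 0, -0.03], [0, 0, 0], 1],
  [[0, 0, -0.06], [0, 0, 0], 1],
  [[0, 0, -0.06], [0, 0, 0], 1],
])

```text
t: 11.2
tool_pos: [0.454, 0.1379, 0.2289]
orientation: [-0.0, 0.707, 0.707, -0.0]
wrist_force: [-4.5, 0.5, -0.9]
opening: 0.0114
finger_force: 59.7
```

>>> drive_tool([
  [[0, 0, -0.03], [0, 0, 0], 1],
  [[0, 0, -0.06], [0, 0, 0], 1],
  [[0, 0, -0.06], [0, 0, 0], 1],
])

```text
t: 11.58
tool_pos: [0.454, 0.1379, 0.2259]
orientation: [-0.0, 0.707, 0.707, -0.0]
wrist_force: [-5.7, 1.0, -2.5]
opening: 0.0114
finger_force: 59.2
```

>>> drive_tool([
  [[0, 0, -0.03], [0, 0, 0], 1],
  [[0, 0, -0.06], [0, 0, 0], 1],
  [[0, 0, -0.06], [0, 0, 0], 1],
])

```text
t: 11.95
tool_pos: [0.4548, 0.1379, 0.2233]
orientation: [0.0, 0.708, 0.707, 0.0]
wrist_force: [0.7, 0.1, -1.8]
opening: 0.0113
finger_force: 59.6
```

Run:
```python
from h import *
np.set_printoptions(precision=4,suppress=True)
s=env.observe();print(s['t'],s['tool_pos'],s['wrist_force'],s['torque'])
a=shot('wrist','w4');c=shot('side','d4')
A=cv2.resize(a[110:290,190:410],None,fx=2,fy=2,interpolation=cv2.INTER_CUBIC)
C=cv2.resize(c[100:190,170:250],None,fx=4,fy=4,interpolation=cv2.INTER_CUBIC)
B=np.hstack([A,C]);print(B.shape);cv2.imwrite('pics/wd4.png',B[:,:,::-1])
```

```text
11.95 [0.4548 0.1379 0.2233] [ 0.715   0.1441 -1.7775] [ 0.0158  0.0617 -0.021 ]
(360, 760, 3)
```

View pics/wd4.png

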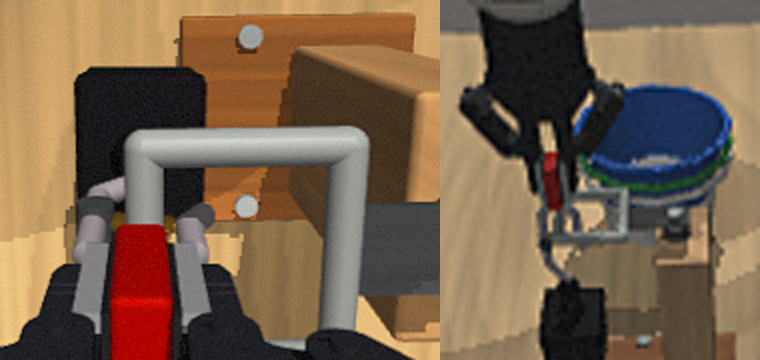

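The lateral and vertical forces vanished and the gold gate now lies below the bar, so the gate has flicked shut. I'll dwell briefly, then draw up gently.

>>> drive_tool([
  [[0, 0, 0], [0, 0, 0], 1],
  [[0, 0, 0], [0, 0, 0], 1],
  [[0, 0, 0.08], [0, 0, 0], 1],
  [[0, 0, 0.16], [0, 0, 0], 1],
  [[0, 0, 0.24], [0, 0, 0], 1],
])

```text
t: 12.68
tool_pos: [0.4544, 0.138, 0.2357]
orientation: [0.0, 0.707, 0.707, 0.0]
wrist_force: [0.6, 0.4, -2.5]
opening: 0.0112
finger_force: 59.6
```

>>> drive_tool([
  [[0, 0, 0.04], [0, 0, 0], 1],
  [[0, 0, 0.08], [0, 0, 0], 1],
  [[0, 0, 0.08], [0, 0, 0], 1],
])

```text
t: 13.05
tool_pos: [0.4543, 0.1379, 0.2392]
orientation: [-0.0, 0.707, 0.707, -0.0]
wrist_force: [0.6, 0.8, -4.4]
opening: 0.0109
finger_force: 59.2
```

>>> drive_tool([
  [[0, 0, 0.04], [0, 0, 0], 1],
  [[0, 0, 0.08], [0, 0, 0], 1],
  [[0, 0, 0.08], [0, 0, 0], 1],
])

```text
t: 13.42
tool_pos: [0.4543, 0.1379, 0.2433]
orientation: [-0.0, 0.707, 0.707, -0.0]
wrist_force: [0.3, -0.1, -4.9]
opening: 0.0111
finger_force: 59.1
```

>>> drive_tool([
  [[0, 0, 0.03], [0, 0, 0], 1],
  [[0, 0, 0.06], [0, 0, 0], 1],
  [[0, 0, 0.06], [0, 0, 0], 1],
])

```text
t: 13.8
tool_pos: [0.4544, 0.1379, 0.2464]
orientation: [0.0, 0.707, 0.707, -0.0]
wrist_force: [-0.1, 0.3, -4.4]
opening: 0.0112
finger_force: 59.1
```

>>> drive_tool([
  [[0, 0, 0.03], [0, 0, 0], 1],
  [[0, 0, 0.05], [0, 0, 0], 1],
  [[0, 0, 0.05], [0, 0, 0], 1],
])

```text
t: 14.18
tool_pos: [0.4544, 0.1379, 0.2488]
orientation: [0.0, 0.707, 0.707, -0.0]
wrist_force: [1.1, 0.1, -5.7]
opening: 0.0113
finger_force: 59.1
```

>>> drive_tool([
  [[0, 0, 0.02], [0, 0, 0], 1],
  [[0, 0, 0.04], [0, 0, 0], 1],
  [[0, 0, 0.04], [0, 0, 0], 1],
])

```text
t: 14.55
tool_pos: [0.4544, 0.1379, 0.2508]
orientation: [0.0, 0.707, 0.707, -0.0]
wrist_force: [-0.2, -0.7, -5.5]
opening: 0.0113
finger_force: 59.1
```

>>> drive_tool([
  [[0, 0, 0.02], [0, 0, 0], 1],
  [[0, 0, 0.04], [0, 0, 0], 1],
  [[0, 0, 0.04], [0, 0, 0], 1],
])

```text
t: 14.92
tool_pos: [0.4544, 0.1379, 0.2528]
orientation: [0.0, 0.707, 0.707, -0.0]
wrist_force: [0.8, 0.2, -5.4]
opening: 0.0114
finger_force: 59.1
```

>>> drive_tool([
  [[0, 0, 0.02], [0, 0, 0], 1],
  [[0, 0, 0.04], [0, 0, 0], 1],
  [[0, 0, 0.04], [0, 0, 0], 1],
])

```text
t: 15.3
tool_pos: [0.4544, 0.138, 0.2548]
orientation: [0.0, 0.707, 0.707, -0.0]
wrist_force: [-0.6, -0.2, -4.5]
opening: 0.0112
finger_force: 59.1
```

>>> drive_tool([
  [[0, 0, 0.02], [0, 0, 0], 1],
  [[0, 0, 0.03], [0, 0, 0], 1],
  [[0, 0, 0.03], [0, 0, 0], 1],
])

```text
t: 15.68
tool_pos: [0.4543, 0.1379, 0.2561]
orientation: [-0.0, 0.707, 0.707, -0.0]
wrist_force: [1.8, 0.1, -8.9]
opening: 0.0113
finger_force: 58.6
```

The ring is taut, bearing about 7 N. I'll add a touch and hold for half a second.

>>> drive_tool([
  [[0, 0, 0.01], [0, 0, 0], 1],
  [[0, 0, 0.01], [0, 0, 0], 1],
  [[0, 0, 0.01], [0, 0, 0], 1],
  [[0, 0, 0.01], [0, 0, 0], 1],
  [[0, 0, 0.01], [0, 0, 0], 1],
])

```text
t: 16.3
tool_pos: [0.4543, 0.1379, 0.2567]
orientation: [-0.0, 0.707, 0.707, -0.0]
wrist_force: [1.3, -0.3, -11.3]
opening: 0.0112
finger_force: 58.4
```

>>> drive_tool([
  [[0, 0, -0.1], [0, 0, 0], 1],
  [[0, 0, -0.2], [0, 0, 0], 1],
  [[0, 0, -0.3], [0, 0, 0], 1],
  [[0, 0, -0.34], [0, 0, 0], 1],
  [[0, 0, -0.34], [0, 0, 0], 1],
])

```text
t: 16.92
tool_pos: [0.4543, 0.138, 0.2397]
orientation: [-0.0, 0.707, 0.707, -0.0]
wrist_force: [-0.0, 0.2, -3.0]
opening: 0.0109
finger_force: 59.7
```

>>> drive_tool([
  [[0, 0, -0.02], [0, 0, 0], 1],
  [[0, 0, -0.04], [0, 0, 0], 1],
  [[0, 0, -0.04], [0, 0, 0], 1],
])

```text
t: 17.3
tool_pos: [0.4544, 0.1379, 0.2378]
orientation: [0.0, 0.707, 0.707, -0.0]
wrist_force: [-0.6, 0.3, -1.0]
opening: 0.0114
finger_force: 59.7
```

>>> drive_tool([
  [[0, 0, -0.02], [0, 0, 0], 1],
  [[0, 0, -0.03], [0, 0, 0], 1],
  [[0, 0, -0.03], [0, 0, 0], 1],
])

```text
t: 17.68
tool_pos: [0.4543, 0.1379, 0.2362]
orientation: [-0.0, 0.707, 0.707, -0.0]
wrist_force: [-0.1, -0.1, -1.2]
opening: 0.0109
finger_force: 59.7
```

>>> drive_tool([
  [[0, 0, -0.02], [0, 0, 0], 1],
  [[0, 0, -0.04], [0, 0, 0], 1],
  [[0, 0, -0.04], [0, 0, 0], 1],
])

```text
t: 18.05
tool_pos: [0.4543, 0.1379, 0.2342]
orientation: [-0.0, 0.707, 0.707, -0.0]
wrist_force: [0.8, 1.1, -1.7]
opening: 0.0114
finger_force: 59.8
```

>>> drive_tool([
  [[0, 0, -0.02], [0, 0, 0], 1],
  [[0, 0, -0.04], [0, 0, 0], 1],
  [[0, 0, -0.04], [0, 0, 0], 1],
])

```text
t: 18.42
tool_pos: [0.4543, 0.1379, 0.2322]
orientation: [-0.0, 0.707, 0.707, -0.0]
wrist_force: [0.8, 0.2, -1.6]
opening: 0.0111
finger_force: 59.8
```

>>> drive_tool([
  [[0, 0, -0.03], [0, 0, 0], 1],
  [[0, 0, -0.06], [0, 0, 0], 1],
  [[0, 0, -0.06], [0, 0, 0], 1],
])

```text
t: 18.8
tool_pos: [0.4543, 0.1379, 0.2291]
orientation: [-0.0, 0.707, 0.707, -0.0]
wrist_force: [1.1, 0.2, -1.9]
opening: 0.0113
finger_force: 59.8
```

>>> drive_tool([
  [[0, 0, -0.03], [0, 0, 0], 1],
  [[0, 0, -0.05], [0, 0, 0], 1],
  [[0, 0, -0.05], [0, 0, 0], 1],
])

```text
t: 19.18
tool_pos: [0.4543, 0.1379, 0.2267]
orientation: [-0.0, 0.707, 0.707, -0.0]
wrist_force: [-0.0, 1.1, -1.7]
opening: 0.0116
finger_force: 59.8
```

Run:
```python
from h import *
np.set_printoptions(precision=4,suppress=True)
s=env.observe();print(s['t'],s['tool_pos'],s['wrist_force'],s['torque'])
a=shot('wrist','w5');c=shot('side','d5')
A=cv2.resize(a[110:290,190:410],None,fx=2,fy=2,interpolation=cv2.INTER_CUBIC)
C=cv2.resize(c[100:190,170:250],None,fx=4,fy=4,interpolation=cv2.INTER_CUBIC)
B=np.hstack([A,C]);print(B.shape);cv2.imwrite('pics/wd5.png',B[:,:,::-1])
# ring far side bar (y+) row in wrist => ring height
for n in('w4','w5'):
    im=cv2.imread(f'pics/{n}.png');h=cv2.cvtColor(im,cv2.COLOR_BGR2HSV);m=((h[...,1]<45)&(h[...,2]>75))
    r=[np.where(m[160:200,u])[0].mean()+160 for u in range(290,340,5)];v=np.mean(r)
    x=[np.where(m[205:260,u]) for u in (0,)]
    # intersect ray with plane y=bar_y+.03
    o,d=ray(n,315,v);print(n,v,(o+d*(.168-o[1])/d[1]))
```

```text
19.175 [0.4543 0.1379 0.2267] [-0.0316  1.1127 -1.6571] [ 0.0103 -0.1076 -0.0129]
(360, 760, 3)
w4 182.50526315789475 [0.4817 0.168  0.1968]
w5 183.75 [0.4808 0.168  0.2027]
```

>>> drive_tool([
  [[0, 0, -0.03], [0, 0, 0], 1],
  [[0, 0, -0.06], [0, 0, 0], 1],
  [[0, 0, -0.06], [0, 0, 0], 1],
])

```text
t: 19.65
tool_pos: [0.4543, 0.1379, 0.2236]
orientation: [-0.0, 0.707, 0.707, -0.0]
wrist_force: [0.7, -0.9, -0.6]
opening: 0.0116
finger_force: 59.8
```

>>> drive_tool([
  [[0, 0, -0.03], [0, 0, 0], 1],
  [[0, 0, -0.06], [0, 0, 0], 1],
  [[0, 0, -0.06], [0, 0, 0], 1],
])

```text
t: 20.02
tool_pos: [0.4544, 0.1379, 0.2207]
orientation: [-0.0, 0.707, 0.707, -0.0]
wrist_force: [1.0, 0.5, -1.4]
opening: 0.0111
finger_force: 59.9
```

>>> drive_tool([
  [[0, 0, -0.02], [0, 0, 0], 1],
  [[0, 0, -0.04], [0, 0, 0], 1],
  [[0, 0, -0.04], [0, 0, 0], 1],
])

```text
t: 20.4
tool_pos: [0.4544, 0.138, 0.2189]
orientation: [0.0, 0.707, 0.707, 0.0]
wrist_force: [-1.4, -0.6, 3.9]
opening: 0.0112
finger_force: 60.6
```

Seated on the bar with the ring at its lower stop. I'll ease off, open partway and rise.

>>> drive_tool([
  [[0, 0, 0.015], [0, 0, 0], 1],
  [[0, 0, 0.015], [0, 0, 0], 0.4],
  [[0, 0, 0.015], [0, 0, 0], 0.1],
  [[0, 0, 0.015], [0, 0, 0], 0.1],
  [[0, 0, 0.015], [0, 0, 0], 0.1],
])

```text
t: 21.02
tool_pos: [0.4543, 0.1379, 0.2195]
orientation: [-0.0, 0.707, 0.707, -0.0]
wrist_force: [0.9, -1.4, -0.2]
opening: 0.0385
finger_force: 0.0
```

>>> drive_tool([
  [[0, 0, 0.2], [0, 0, 0], 0.1],
  [[0, 0, 0.6], [0, 0, 0], 0.1],
  [[0, 0, 1.2], [0, 0, 0], 0.1],
  [[0, 0, 2.0], [0, 0, 0], 0.1],
  [[0, 0, 2.6], [0, 0, 0], 0.1],
])

```text
t: 21.65
tool_pos: [0.4544, 0.1382, 0.3518]
orientation: [0.0, 0.707, 0.707, 0.001]
wrist_force: [-0.7, 0.0, -0.3]
opening: 0.0382
finger_force: 0.0
```

>>> drive_tool([
  [[-0.5, -0.3, 0.2], [0, 0, 0], 0.1],
  [[-1, -0.6, 0.2], [0, 0, 0], 0.1],
  [[-1, -0.6, 0.2], [0, 0, 0], 0.1],
  [[-1, -0.6, 0.2], [0, 0, 0], 0.1],
  [[-1, -0.6, 0.2], [0, 0, 0], 0.1],
])

```text
t: 22.28
tool_pos: [0.4047, 0.1083, 0.3595]
orientation: [-0.0, 0.707, 0.707, 0.0]
wrist_force: [0.8, 0.5, -0.5]
opening: 0.0382
finger_force: 0.0
```

Run:
```python
from h import *
s=env.observe();print(s['t'],s['tool_pos'],s['wrist_force'],s['opening'])
a=shot('wrist','w6');c=shot('side','d6')
for _ in range(6): env.get_image('side')
e=shot('side','d7');print(np.abs(e.astype(int)-c)[100:220,150:260].max())
A=cv2.resize(a,None,fx=.85,fy=.85);C=cv2.resize(c[100:190,165:255],(360,326),interpolation=cv2.INTER_CUBIC)
B=np.hstack([A,C]);print(B.shape);cv2.imwrite('pics/wd6.png',B[:,:,::-1])
```

```text
22.275 [0.40471795 0.10833436 0.35953601] [ 0.77874813  0.54661944 -0.47683503] 0.03823841241111439
50
(326, 795, 3)
```

View pics/wd6.png

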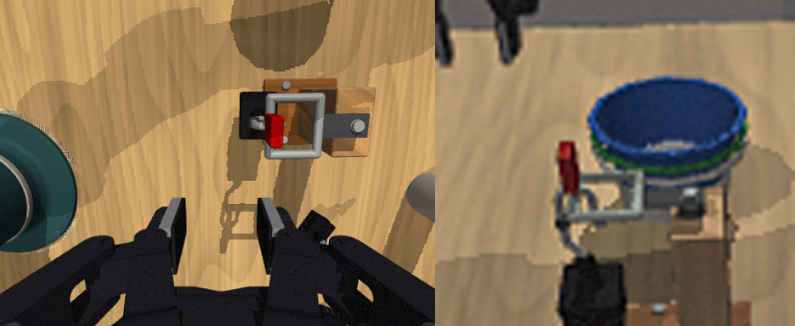

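The brush hangs upright on the front bar, clear of the gripper. I'll let any swing die out before handing in.

>>> drive_tool([
  [[0, 0, 0], [0, 0, 0], 0.1],
  [[0, 0, 0], [0, 0, 0], 0.1],
  [[0, 0, 0], [0, 0, 0], 0.1],
  [[0, 0, 0], [0, 0, 0], 0.1],
  [[0, 0, 0], [0, 0, 0], 0.1],
])

```text
t: 23.35
tool_pos: [0.4043, 0.1079, 0.3595]
orientation: [-0.0, 0.707, 0.707, -0.0]
wrist_force: [0.3, 0.4, 0.2]
opening: 0.0383
finger_force: 0.0
```

>>> drive_tool([
  [[0, 0, 0], [0, 0, 0], 0.1],
  [[0, 0, 0], [0, 0, 0], 0.1],
  [[0, 0, 0], [0, 0, 0], 0.1],
  [[0, 0, 0], [0, 0, 0], 0.1],
  [[0, 0, 0], [0, 0, 0], 0.1],
])

```text
t: 23.98
tool_pos: [0.4044, 0.1079, 0.3595]
orientation: [-0.0, 0.707, 0.707, -0.0]
wrist_force: [-1.2, -0.7, 0.4]
opening: 0.0384
finger_force: 0.0
```

Run:
```python
from h import *
def tab(n):
    h=cv2.cvtColor(env.get_image(n),cv2.COLOR_RGB2HSV);m=((h[...,0]<8)|(h[...,0]>172))&(h[...,1]>150)&(h[...,2]>70)
    m=m[130:165,185:215];return np.argwhere(m).mean(0).round(2),m.sum()
for _ in range(16): print(*tab('side'),end=' ')
```

```text
[15.32 12.62] 40 [15.44 12.61] 41 [15.5  12.57] 42 [15.5  12.57] 42 [15.5  12.57] 42 [15.45 12.55] 40 [15.4  12.58] 40 [15.5  12.57] 42 [15.45 12.57] 42 [15.5  12.57] 42 [15.5  12.57] 42 [15.45 12.55] 40 [15.5  12.57] 42 [15.5  12.57] 42 [15.44 12.61] 41 [15.45 12.5 ] 42
```

At rest, so I'm handing in.

```bash
python3 -c "
from bench import env
print(env.job_done())"
```

```text
the job is handed in; nothing more can be done
None
```

The brush hangs at rest on the ring's front bar with the gate shut, after a half-second pull test at about 9.5 N, and the job is handed in; no verdict came back.

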